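Crank a jar clamp shut on a spice jar

ROBOT

A 6-joint arm with a two-finger parallel gripper is mounted at the origin on a cart in front of the work surface, level with it; the furniture and walls round the work are solid. World frame = base frame: x ahead of the robot, y to its left, z up, the work surface at z = 0. Lengths are in mm, angles in rad, forces in N, time in s.
With the tool pointing down it reaches from about 400 to 925 mm from the base axis. Payload 12.5 kg.
Tool frame: the origin (TCP) lies at the very end of the fingers, on their centre line; the grasp point (between the pads) lies 19 mm behind it; z points along the fingers, y is the line along which they close (so a half turn about z gives the same grasp; the last joint's range is limited). The gripper opens to 95 mm and grips with 3 to 60 N. Pads are 20 mm wide; open, the fingers measure 119 mm over their backs; the gripper's body (75 mm by 180 mm) begins 59 mm behind the grasp point.
Start: joints at [-1.22, 0.491, 1.559, -0, 1.092, -0.106], TCP at [275.698, -560.925, 214.661] pointing down, gripper open.
Joint ranges: [-3.1, 3.1], [-0.84, 2.19], [0.05, 2.79], [-1.13, 4.28], [0.06, 2.93], [-2.69, 2.69]. Speed limits (rad/s): [2.22, 2.22, 2.79, 3.14, 3.14, 3.14].

INTERFACE

Orientations are given as [roll, pitch, yaw] about the fixed x, y, z axes, in that order (R = Rz(yaw) Ry(pitch) Rx(roll)).
In Python, from cell import * gives the robot as it stands.
- The arm moves only by the tool jog_arm, never from a script. Its argument "targets" is a list of rows, each an object with "turn": the turn, a rotation vector about the world's x, y, z in degrees, a list of three; "slide": the shift along the world's x, y, z in mm, a list of three; "claw": the opening in per cent of the stroke, from 0 (shut) to 100 (fully open). In form: [{"turn": [wx, wy, wz], "slide": [x, y, z], "claw": claw}, ...]. A call has 1 to 5 rows; each row shifts and turns the commanded pose from where the row before left it; what a row does not reach is not made up. A row lasts 1/8 s, in which the tool goes at most 62.5 mm and 10.7 degrees, less where a joint would pass 70% of its speed; a pose out of reach is approached as far as the arm can. A call with a gripper value outside its range is refused whole. The fingers move at their own pace and stop on an object; the grip force is fixed at half the most. Time passes only in rows, so rows that do not move let the fingers close. It gives the time, the measured TCP pose, the force, the opening and the grip force at its end, in the units of the state.
- state(): the state, without advancing time (a new reading comes with each control period).
- read_camera(name): name is "scene" or "top"; returns a dict with "frame" (480x640x3 uint8, blue, green, red), "mtx" (3x3 intrinsics, pixels), "R" (3x3) and "t" (3): a world point X has camera coordinates R X + t. Camera axes: x right, y down, z forward; pixel columns grow to the right and rows downward; lengths in mm; the calibration is good to about 2 mm. A picture is of the moment at which its call begins. There is no depth.
- job_done(): hands the job in; it is judged then, once.
Trained networks look in the newest picture that a camera, given by its name, has taken for a name from the list of things; names that differ only in an ending like _2 or _b are one class to them, and where a whole thing is asked for, a point or a joint stands for the part that bears it (a point fixed in the world has none). Each returns a list of dicts, best first, with "conf" (0 to 1); they miss things now and then, are a little off and sometimes report something else, mostly with a low value. They report only what shows in the picture. A call takes as long as a camera call.
- look_for(query, camera): "xy" ([column, row] in pixels, amid what is visible of it).
The state is a dict: "t": time; "joints": joint angles; "qvel": joint speeds; "tau": joint torques, N m; "eef_pos": TCP position; "tcp_rot": TCP orientation; "ft_force": force on the tool from outside, world axes, zero at the start; "moment": the same for the moment, N m; "opening": opening from 0.0 (shut) to 1.0 (fully open); "grip_force": force on a finger pad.
Only numpy, scipy, OpenCV 4.12 (cv2) and the standard library are available. Lean on these libraries where they do the work, as an engineer would, in place of code of your own. Each camera call takes 0.05 s, during which the arm holds its last target. There are 200 camera calls.

TASK

The cap of the spice jar that stands by itself left of the jar clamp is stuck: stand that jar upright on the clamp's bed, between the crank-driven jaw and the back stop, then take the crank's free-spinning knob and wind it clockwise (seen from above) in steady circles, without letting go, until you feel the jar nipped firmly between jaw and stop. Stop there, before the glass is crushed, let go and leave the jar clamped; leave the other things on the worktop where they are.

Things in the scene. Friction and masses are not known exactly. Their poses are not given: they have to be found in the camera images.
- jar_clamp: Jar clamp fixed to the worktop: aluminium bed 92 mm wide, 260 mm long along its own y, top 14 mm up. Origin on the worktop, 145 mm from the bed's crank end, 115 mm from its stop end; +y points from crank to back stop. Grey gearbox 84 x 92 mm at the crank end, top 58 mm up. Back stop: upright plate 62 mm wide, top 56 mm up.
- bed (a point): Point on top of the bed between the open jaw and the back stop, 22 mm along +y of the clamp's origin; a jar stood here has at least 18 mm free on either side. The stop is bolted anywhere along a slot, its rubber face 62 to 77 mm along +y of the clamp's origin; its place is not measured and must be felt.
- axis (a point): Point on the crank's vertical axis, level with the middle of the knob (100 mm above the worktop), 95 mm along -y of the clamp's origin.
- crank (a joint): Crank angle (rad), grows clockwise seen from above, which moves the jaw to the stop 25 mm a turn; at 0 the arm points along the clamp's -x. Starts at 0 to 1.5, travel -0.2 to 18.8. Arm top 78 mm up. Wound with no load it takes about 3 N of push at the knob along its circle; each 10 N of squeeze on the jar adds about 0.7 N. Let go, its friction still holds up to 40 N of squeeze.
- knob: Black plastic upright knob on the end of the crank arm, 55 mm from the crank axis, spins freely about its own vertical axis; about 24 mm across, 46 mm tall. Origin at the centre of its underside, 77 mm above the worktop.
- knob_mid (a point): Point on the knob's axis 26 mm above its underside, 103 mm above the worktop, a good height to grip.
- jaw: Moving jaw: plate 62 mm wide, top 57 mm up, with a sprung rubber face towards the stop that yields about 1 mm per 20 N. Origin in the plane of that face, 14.5 mm above the worktop; fully open it is 30 mm along -y of the clamp's origin. More than 20 N of squeeze holds the jar, more than 80 N at any time crushes it; winding up to about 45 N is right.
- spice_jar: Spice jar standing by itself on the open worktop to the left of the clamp (others stand far back by the wall): glass, 42 mm across the body, with a red plastic screw cap 45 mm across at 85 to 106 mm height. Origin at the centre of its underside, z up. 80 to 150 g.
- salt_shaker: Bystander: salt shaker with a grey dome top, 44 mm across, 90 mm tall; origin under its centre.
- garlic: Bystander: garlic bulb, 56 mm across; origin under its centre.
- tin: Bystander: food tin 75 mm across, 58 mm tall; origin under its centre.
- pepper_mill: Bystander: dark wooden pepper mill, 58 mm across, 150 mm tall; origin under its centre.
- mug: Bystander: white mug, 79 mm across, 89 mm tall; origin near the centre of its underside.
- lemon: Bystander: lemon, 71 x 53 x 51 mm; origin under its centre.

How it is judged:
By the outcome, as a careful person would: the job done as asked, in the order asked, and still so for the second after the job is handed in, with the robot touching nothing.
It also fails if it takes over 72 s, if anything falls off the work surface, if the arm or the gripper's body presses on something with over 40 N, if the wrist force passes 120 N, or if a joint passes its speed limit or range.

## Working session

There is one attempt and no reset: what is moved stays moved. The work goes in short steps, Python scripts to look and compute and a tool call to move; the robot and the scene stay as the last step left them, time stands still between calls to the robot, and variables do not carry over. Pictures are saved under pics/ and viewed, at most 10 in all, crops included, and the job is handed in when it is done.

Besides the shell and the picture viewer there is one more tool, called after "Emit:" in YAML: its name, and indented under it one key for each argument. jog_arm: Moves the arm, as the interface text tells. Its arguments: {"type":"object","properties":{"targets":{"type":"array","items":{"type":"object","properties":{"turn":{"type":"array","items":{"type":"number"}},"slide":{"type":"array","items":{"type":"number"}},"claw":{"type":"number"}}}}},"required":["targets"]}

```bash
mkdir -p pics; cat > h.py <<'E'
from cell import *
import numpy as np, cv2
def snap(n,f):
    c=read_camera(n); cv2.imwrite('pics/'+f,c['frame']); return c
def ray(c,uv,z):
    d=c['R'].T@np.linalg.solve(c['mtx'],[uv[0],uv[1],1.]); o=-c['R'].T@c['t']
    return o+d*(z-o[2])/d[2]
def proj(c,X):
    p=c['mtx']@(c['R']@np.array(X,float)+c['t']); return p[:2]/p[2]
E
python3 - <<'E'
from h import *
np.set_printoptions(precision=1,suppress=True)
for n in ('top','scene'):
    c=snap(n,n+'1.png'); print(n,-c['R'].T@c['t'])
    for q,z in (('spice_jar',55),('jar_clamp',30),('knob',100),('jaw',40),('salt_shaker',45),('garlic',25),('tin',30),('pepper_mill',75),('mug',45),('lemon',25)):
        for r in look_for(q,n)[:3]:
            print(q,np.array(r['xy']),round(r['conf'],2),ray(c,r['xy'],z)[:2])
print(state())
E
```

```text
top [ 421.7  227.8 1341.7]
spice_jar [266.3 265.2] 0.58 [462.9 309.7]
jar_clamp [339.7 258.5] 0.98 [479.9 149.5]
jaw [345.6 260.5] 0.65 [475.1 137.1]
salt_shaker [233.4 180.9] 0.69 [648.2 385.6]
salt_shaker [333.  284.7] 0.54 [422.  164.8]
salt_shaker [401.5 162.1] 0.28 [694.5  13.9]
garlic [345.4 258.5] 0.74 [480.2 136.5]
garlic [435.5 277.5] 0.66 [439.8 -63.8]
tin [354.9 160.8] 0.67 [699.4 116.3]
pepper_mill [188.9 216.5] 0.57 [564.9 475.4]
mug [175.6 282.8] 0.79 [423.4 506.1]
mug [436.5 277.4] 0.72 [439.7 -61.5]
mug [323.9 281.8] 0.54 [428.2 184.6]
lemon [403.  157.5] 0.98 [709.3   7.2]
scene [-678.1 -421.7  748.9]
spice_jar [245.6 236.8] 0.5 [511.9 346.4]
jar_clamp [326.  284.4] 0.98 [433.9  77.3]
garlic [384.9 302.2] 0.92 [435.6 -68.1]
garlic [328.5 279.3] 0.55 [466.   85.7]
tin [359.9 240.7] 0.79 [685.6  96.2]
pepper_mill [218.7 217.5] 0.62 [541.8 449.8]
mug [177.9 238.5] 0.92 [433.7 504.8]
lemon [393.6 246.5] 0.8 [707.3   8.4]
{'t': 1.1, 'joints': array([-1.2,  0.5,  1.6, -0. ,  1.1, -0.1]), 'qvel': array([ 0.,  0., -0.,  0.,  0., -0.]), 'tau': array([  0. , -61.2, -25.8,   0.1,   0. ,  -0. ]), 'eef_pos': array([ 275.7, -560.9,  214.7]), 'tcp_rot': array([3.1, 0. , 0.5]), 'ft_force': array([ 1.1, -0.3, -0.3]), 'moment': array([-0.,  0.,  0.]), 'grip_force': 0.0, 'opening': 1.0009419956271668}
```

View pics/top1.png

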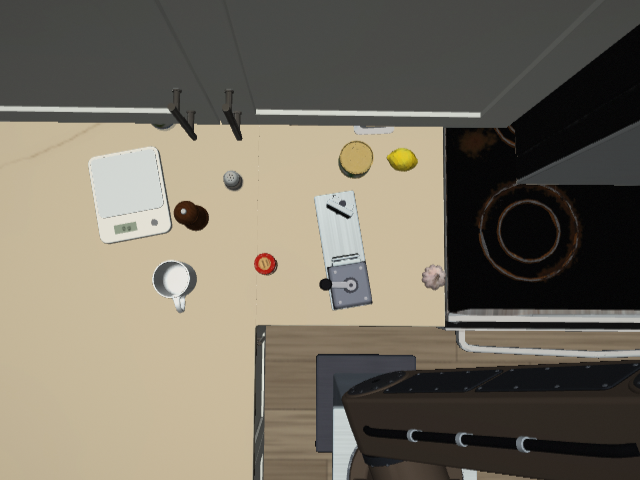

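View pics/scene1.png

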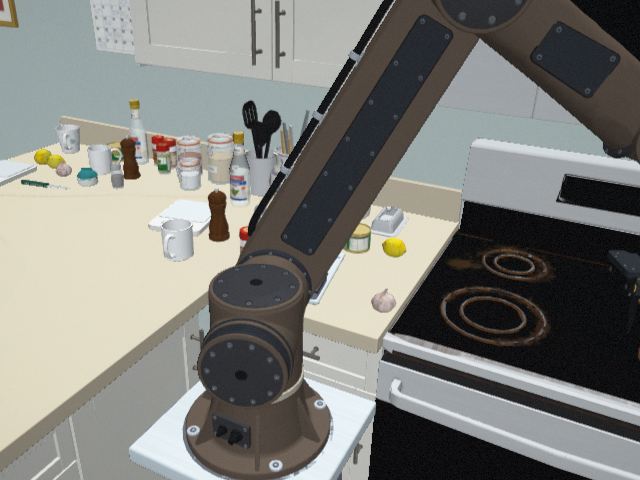

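The top view shows the jar's red cap at (265,264), the knob at (325,284), the crank axis at about (350,285), and the bed running from (352,305) up to (335,193) with the stop at (340,207). I'll enlarge that area to measure it.

```bash
python3 - <<'E'
from h import *
f=cv2.imread('pics/top1.png')[180:320,240:390]
cv2.imwrite('pics/crop1.png',cv2.resize(f,None,fx=5.2,fy=4.2857*1,interpolation=cv2.INTER_CUBIC) if 0 else cv2.resize(f,None,fx=4,fy=4,interpolation=cv2.INTER_CUBIC))
g=cv2.imread('pics/top1.png').astype(int)
red=((g[...,2]>120)&(g[...,1]<60)).astype('uint8')
n,l,s,ce=cv2.connectedComponentsWithStats(red)
for i in range(1,n):
    if s[i,4]>30: print('red',s[i],s[i,:2]+(s[i,2:4]-1)/2)
blk=(g.max(2)<45).astype('uint8')[270:300,312:345]
n,l,s,ce=cv2.connectedComponentsWithStats(blk)
for i in range(1,n):
    if s[i,4]>30: print('blk',s[i],ce[i]+[312,270])
E
```

```text
red [255 254  20  20 175] [264.5 263.5]
blk [  8   9  12  11 109] [325.52293578 283.89908257]
```

View pics/crop1.png

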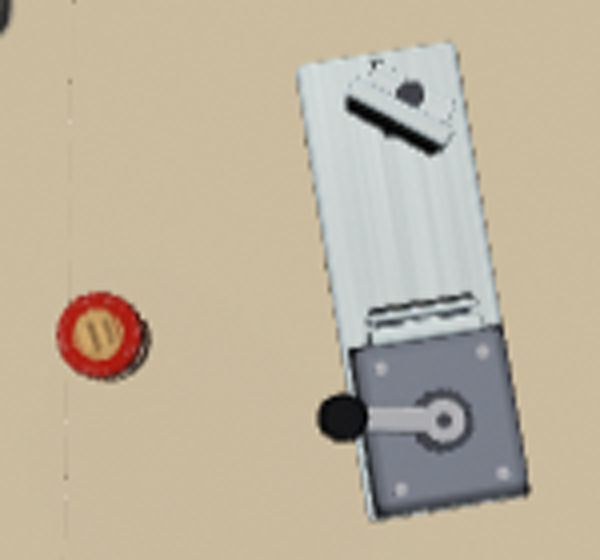

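The crop shows the cap at (100,336), the knob at (343,417), the crank hub at (444,420) and the jaw face squared to the bed at (370,312)-(477,297). The back stop's plate is clearly swivelled against the bed: its front edge runs (348,97)-(440,152). I'll work this out in clamp coordinates.

```bash
cat >> h.py <<'E'
import json
E
python3 - <<'E'
from h import *
np.set_printoptions(precision=1,suppress=True)
c=read_camera('top')
P=lambda x,y,z: ray(c,[240+(x+.5)/4-.5,180+(y+.5)/4-.5],z)[:2]
A,B=P(299,67,14),P(455,42,14)   # stop end L,R
L=P(343,335,14)
Cq,D=P(370,519,14),P(529,493,58)
print('bed width',np.linalg.norm(A-B),'len',np.linalg.norm(A-Cq))
gb=[P(350,350,58),P(500,325,58),P(529,493,58),P(374,518,58)]
print('gearbox c',np.mean(gb,0),'sizes',[np.linalg.norm(gb[i]-gb[(i+1)%4]) for i in range(4)])
hub=P(444,420,78); knob=ray(c,[325.0,283.9],123)[:2]; knob2=P(343,417,123)
y=(A-Cq)/np.linalg.norm(A-Cq); y2=np.array([(B-A)[1],-(B-A)[0]]); y2=-y2/np.linalg.norm(y2)
g3=(gb[1]+gb[0]-gb[2]-gb[3]); g3/=np.linalg.norm(g3)
for v in (y,y2,g3): print('yaw of clamp +y',np.degrees(np.arctan2(v[1],v[0])))
yaw=np.arctan2(*(g3+y)[::-1]); yv=np.array([np.cos(yaw),np.sin(yaw)]); xv=np.array([yv[1],-yv[0]])
print('hub',hub,'knob',knob,knob2,np.linalg.norm(knob2-hub))
for nm,O in (('hub',hub+95*yv),('bedend',(A+B)/2-115*yv),('gb',np.mean(gb,0)+(145-46)*yv)): print('origin by',nm,O)
O=np.mean([hub+95*yv,(A+B)/2-115*yv],0)
cl=lambda p:[(p-O)@xv,(p-O)@yv]
print('stop face',np.array([cl(P(348,95,56)),cl(P(442,148,56))]),'jaw',np.array([cl(P(370,313,57)),cl(P(477,296,57))]))
print('crank',np.array(cl(knob2))+[0,95],'knob cl'); print('bed',O+22*yv,'yawdeg',np.degrees(yaw))
print('cap',ray(c,[264.5,263.5],106)[:2])
E
```

```text
bed width 89.39887130668724 len 256.19784322947794
gearbox c [421.8 130.4] sizes [np.float64(82.35847189580358), np.float64(91.551539594764), np.float64(84.51897083677478), np.float64(90.95097436461838)]
yaw of clamp +y 9.308440778979042
yaw of clamp +y 9.78862034503864
yaw of clamp +y 9.178746525483334
hub [422.5 128.9] knob [423.5 184.9] [423.6 184.2] 55.245019299266396
origin by hub [516.3 144.2]
origin by bedend [514.4 143.8]
origin by gb [519.5 146.3]
stop face [[-22.3  88.3]
 [ 23.9  51.8]] jaw [[-28.9 -31.2]
 [ 29.9 -30.9]]
crank [-54.4  10.9] knob cl
bed [537.  147.5] yawdeg 9.243593652231187
cap [464.7 310.3]
```

Emit:
jog_arm:
  targets:
    - {"turn": [0,0,-4],"slide": [28,50,0],"claw": 100}
    - {"turn": [0,0,-4],"slide": [28,50,0],"claw": 100}
    - {"turn": [0,0,-4],"slide": [28,50,0],"claw": 100}
    - {"turn": [0,0,-5],"slide": [28,50,0],"claw": 100}
    - {"turn": [0,0,0],"slide": [28,50,0],"claw": 100}

```text
t: 1.78
eef_pos: [416.4, -309.3, 214.9]
tcp_rot: [3.141, -0.0, 0.159]
ft_force: [-0.5, -0.6, -0.2]
opening: 1.002
grip_force: 0.0
```

Emit:
jog_arm:
  targets:
    - {"turn": [0,0,0],"slide": [28,50,0],"claw": 100}
    - {"turn": [0,0,0],"slide": [28,50,0],"claw": 100}
    - {"turn": [0,0,0],"slide": [20,56,0],"claw": 100}
    - {"turn": [0,0,0],"slide": [0,60,0],"claw": 100}
    - {"turn": [0,0,0],"slide": [0,60,0],"claw": 100}

```text
t: 2.4
eef_pos: [491.7, -33.0, 214.7]
tcp_rot: [3.141, -0.0, 0.16]
ft_force: [0.7, 0.4, 1.3]
opening: 1.003
grip_force: 0.0
```

Emit:
jog_arm:
  targets:
    - {"turn": [0,0,0],"slide": [0,60,0],"claw": 100}
    - {"turn": [0,0,0],"slide": [0,60,0],"claw": 100}
    - {"turn": [0,0,0],"slide": [0,60,0],"claw": 100}
    - {"turn": [0,0,0],"slide": [0,60,0],"claw": 100}
    - {"turn": [0,0,0],"slide": [0,60,0],"claw": 100}

```text
t: 3.02
eef_pos: [491.5, 267.1, 214.9]
tcp_rot: [3.142, -0.0, 0.16]
ft_force: [1.3, -1.0, -0.1]
opening: 0.994
grip_force: 0.0
```

Emit:
jog_arm:
  targets:
    - {"turn": [0,0,0],"slide": [-27,43,0],"claw": 100}
    - {"turn": [0,0,0],"slide": [0,0,-55],"claw": 100}
    - {"turn": [0,0,0],"slide": [0,0,-55],"claw": 100}
    - {"turn": [0,0,0],"slide": [0,0,-40],"claw": 100}
    - {"turn": [0,0,0],"slide": [0,0,-20],"claw": 100}

```text
t: 3.65
eef_pos: [464.0, 307.8, 42.6]
tcp_rot: [3.141, 0.002, 0.16]
ft_force: [0.2, -0.2, 0.5]
opening: 1.0
grip_force: 0.0
```

Emit:
jog_arm:
  targets:
    - {"turn": [0,0,0],"slide": [0,0,0],"claw": 50}
    - {"turn": [0,0,0],"slide": [0,0,0],"claw": 35}
    - {"turn": [0,0,0],"slide": [0,0,0],"claw": 35}
    - {"turn": [0,0,0],"slide": [0,0,0],"claw": 35}
    - {"turn": [0,0,0],"slide": [0,0,0],"claw": 35}

```text
t: 4.28
eef_pos: [464.8, 308.1, 45.1]
tcp_rot: [-3.141, -0.001, 0.16]
ft_force: [-0.5, -0.1, -0.1]
opening: 0.529
grip_force: 0.0
```

Emit:
jog_arm:
  targets:
    - {"turn": [0,0,0],"slide": [0,0,0],"claw": 35}
    - {"turn": [0,0,0],"slide": [0,0,0],"claw": 35}
    - {"turn": [0,0,0],"slide": [0,0,0],"claw": 35}
    - {"turn": [0,0,0],"slide": [0,0,0],"claw": 35}
    - {"turn": [0,0,0],"slide": [0,0,0],"claw": 35}

```text
t: 4.9
eef_pos: [464.8, 308.2, 44.9]
tcp_rot: [-3.141, -0.0, 0.16]
ft_force: [-1.1, 0.5, 5.3]
opening: 0.465
grip_force: 30.0
```

Emit:
jog_arm:
  targets:
    - {"turn": [0,0,0],"slide": [0,0,15],"claw": 35}
    - {"turn": [0,0,0],"slide": [0,0,25],"claw": 35}
    - {"turn": [0,0,0],"slide": [0,0,30],"claw": 35}
    - {"turn": [0,0,0],"slide": [0,0,0],"claw": 35}

```text
t: 5.4
eef_pos: [465.5, 308.5, 117.0]
tcp_rot: [-3.141, -0.004, 0.16]
ft_force: [0.6, 0.4, -0.8]
opening: 0.465
grip_force: 30.0
```

```bash
python3 - <<'E'
from h import *
s=state(); print(s['joints'],s['ft_force'],s['moment'],s['opening'])
a=snap('scene','s2.png')['frame'][150:350,150:400]; b=snap('top','t2.png')['frame'][180:320,220:395]
cv2.imwrite('pics/c2.png',np.hstack([cv2.resize(a,(500,400)),cv2.resize(b,(300,400))]))
E
```

```text
[ 4.67012902e-01  5.16354140e-01  1.82851440e+00 -2.11944712e-04
  7.92851580e-01  1.87777554e+00] [ 0.62551637  0.4147177  -0.75150132] [ 0.01818528  0.08948752 -0.01013325] 0.46451411200879456
```

View pics/c2.png

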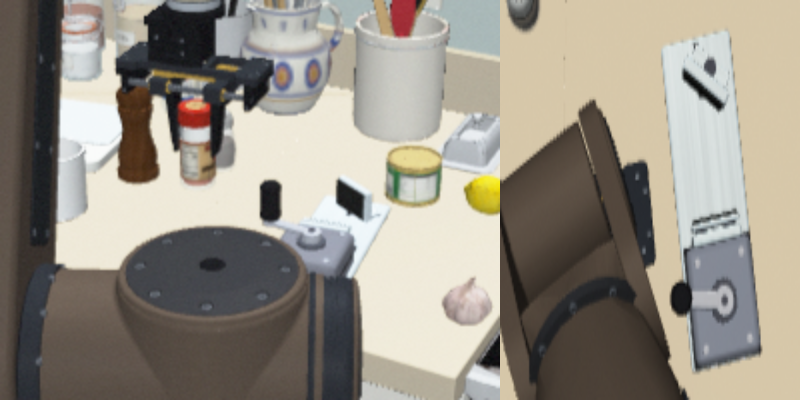

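The jar hangs upright in the fingers, with its cap at about (195,115) in the left view. The clamp is unchanged, and its stop is still swivelled. I'll carry the jar to the bed.

Emit:
jog_arm:
  targets:
    - {"turn": [0,0,0],"slide": [18,-40,0],"claw": 35}
    - {"turn": [0,0,0],"slide": [18,-40,0],"claw": 35}
    - {"turn": [0,0,0],"slide": [18,-40,0],"claw": 35}
    - {"turn": [0,0,0],"slide": [18,-40,0],"claw": 35}
    - {"turn": [0,0,0],"slide": [0,0,0],"claw": 35}

```text
t: 6.12
eef_pos: [537.2, 145.7, 113.5]
tcp_rot: [3.141, 0.002, 0.157]
ft_force: [-1.1, 0.7, -1.3]
opening: 0.46
grip_force: 30.0
```

Emit:
jog_arm:
  targets:
    - {"turn": [0,0,0],"slide": [0,0,-25],"claw": 35}
    - {"turn": [0,0,0],"slide": [0,0,-20],"claw": 35}
    - {"turn": [0,0,0],"slide": [0,0,-6],"claw": 35}
    - {"turn": [0,0,0],"slide": [0,0,0],"claw": 35}
    - {"turn": [0,0,0],"slide": [0,0,0],"claw": 35}

```text
t: 6.75
eef_pos: [536.9, 148.4, 64.2]
tcp_rot: [3.141, -0.001, 0.16]
ft_force: [-0.0, -0.0, -1.5]
opening: 0.465
grip_force: 30.0
```

```bash
python3 - <<'E'
from h import *
s=state(); print(s['joints'],s['eef_pos'],s['ft_force'],s['moment'],s['opening'])
a=snap('scene','s3.png')['frame'][150:300,200:400]; b=snap('top','t3.png')['frame'][180:320,240:380]
cv2.imwrite('pics/c3.png',np.hstack([cv2.resize(a,(400,300)),cv2.resize(b,(300,300))]))
E
```

```text
[ 1.51066928e-01  5.93890482e-01  1.86886170e+00 -1.46414877e-04
  6.78099468e-01  1.56154671e+00] [536.87422101 148.3605056   64.21230746] [-0.00442403 -0.0350355  -1.54901913] [-0.00700664 -0.00579734  0.01559798] 0.4645516584512002
```

View pics/c3.png

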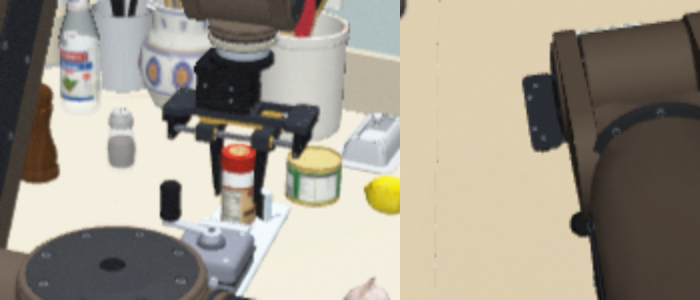

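The jar is over the bed with about 5 mm to go, clear of the jaw and stop.

Emit:
jog_arm:
  targets:
    - {"turn": [0,0,0],"slide": [0,0,-2.5],"claw": 35}
    - {"turn": [0,0,0],"slide": [0,0,-1.5],"claw": 35}
    - {"turn": [0,0,0],"slide": [0,0,0],"claw": 35}

```text
t: 7.22
eef_pos: [536.7, 148.1, 59.6]
tcp_rot: [3.142, 0.0, 0.16]
ft_force: [-0.7, 0.4, -1.5]
opening: 0.464
grip_force: 30.0
```

Emit:
jog_arm:
  targets:
    - {"turn": [0,0,0],"slide": [0,0,-1],"claw": 35}
    - {"turn": [0,0,0],"slide": [0,0,0],"claw": 35}

```text
t: 7.48
eef_pos: [536.8, 148.1, 59.0]
tcp_rot: [3.141, -0.0, 0.16]
ft_force: [-0.4, 0.2, 3.2]
opening: 0.467
grip_force: 30.0
```

Contact felt (+3 N). Releasing.

Emit:
jog_arm:
  targets:
    - {"turn": [0,0,0],"slide": [0,0,0],"claw": 52}
    - {"turn": [0,0,0],"slide": [0,0,0],"claw": 65}
    - {"turn": [0,0,0],"slide": [0,0,0],"claw": 75}
    - {"turn": [0,0,0],"slide": [0,0,0],"claw": 75}
    - {"turn": [0,0,0],"slide": [0,0,0],"claw": 75}

```text
t: 8.1
eef_pos: [536.7, 148.1, 58.6]
tcp_rot: [3.141, 0.0, 0.16]
ft_force: [-0.2, 0.5, 0.2]
opening: 0.75
grip_force: 0.0
```

Emit:
jog_arm:
  targets:
    - {"turn": [0,0,0],"slide": [0,0,15],"claw": 75}
    - {"turn": [0,0,0],"slide": [0,0,40],"claw": 75}
    - {"turn": [0,0,0],"slide": [0,0,50],"claw": 75}
    - {"turn": [0,0,0],"slide": [0,0,10],"claw": 75}
    - {"turn": [0,0,0],"slide": [0,60,0],"claw": 75}

```text
t: 8.72
eef_pos: [537.6, 206.4, 175.3]
tcp_rot: [3.141, -0.002, 0.155]
ft_force: [1.7, -0.0, -1.4]
opening: 0.752
grip_force: 0.0
```

Emit:
jog_arm:
  targets:
    - {"turn": [0,0,0],"slide": [0,60,0],"claw": 75}
    - {"turn": [0,0,0],"slide": [0,60,0],"claw": 75}
    - {"turn": [0,0,0],"slide": [0,60,0],"claw": 75}
    - {"turn": [0,0,0],"slide": [0,60,0],"claw": 75}
    - {"turn": [0,0,0],"slide": [0,0,0],"claw": 75}

```text
t: 9.35
eef_pos: [535.4, 451.4, 172.7]
tcp_rot: [3.142, 0.001, 0.164]
ft_force: [-0.1, -0.9, -1.0]
opening: 0.748
grip_force: 0.0
```

```bash
python3 - <<'E'
from h import *
s=state(); print(s['joints'],s['eef_pos'])
a=snap('scene','s4.png')['frame'][180:300,240:400]; b=snap('top','t4.png')['frame'][180:320,270:390]
cv2.imwrite('pics/c4.png',np.hstack([cv2.resize(a,(373,280)),cv2.resize(b,(420,490))[:280] if 0 else cv2.resize(b,(240,280))]))
g=cv2.imread('pics/t4.png').astype(int)
red=((g[...,2]>120)&(g[...,1]<60)).astype('uint8')
n,l,st,ce=cv2.connectedComponentsWithStats(red)
c=read_camera('top')
for i in range(1,n):
    if st[i,4]>30: u=st[i,:2]+(st[i,2:4]-1)/2; print(st[i],ray(c,u,120))
E
```

```text
[6.06214640e-01 6.38442569e-01 1.39897141e+00 3.02084524e-04
 1.10487440e+00 2.01285035e+00] [535.3645431  451.4459012  172.66088599]
[332 219  21  21 157] [536.92962387 150.36845483 120.        ]
```

View pics/c4.png

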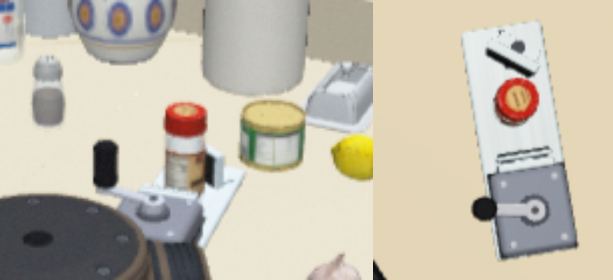

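The jar stands upright on the bed: its cap is at about (517,100) in the right-hand view, between jaw and stop, and nothing else has moved. Before gripping the knob I'll check reach at the near side of the crank circle.

```bash
python3 - <<'E'
from h import *
from scipy.optimize import least_squares
D=[([-1.22,.491,1.559,1.092],[275.7,-560.9,214.7]),([.467,.51635,1.8285,.79285],[465.2,308.4,115.5]),([.15107,.59389,1.86886,.6781],[536.9,148.4,64.2]),([.60621,.63844,1.39897,1.10487],[535.4,451.4,172.7])]
def fk(p,q):
    a,off,h,L1,L2=p; r=a+L1*np.sin(q[1])+L2*np.sin(q[1]+q[2]); z=h+L1*np.cos(q[1])+L2*np.cos(q[1]+q[2])
    return np.array([r*np.cos(q[0])-off*np.sin(q[0]),r*np.sin(q[0])+off*np.cos(q[0]),z])
p0=np.array([0,66,-137,600,390.])
s=least_squares(lambda p:np.r_[np.concatenate([fk(p,q)-x for q,x in D]),(p-p0)[[0,3]]*.02],p0)
print(s.x,np.abs(s.fun).max())
a,off,h,L1,L2=s.x
for f in range(0,360,30):
    x,y=422.5+55*np.cos(np.radians(f)),128+55*np.sin(np.radians(f)); r=np.sqrt(x*x+y*y-off*off)-a; z=84-h
    c=(r*r+z*z-L1**2-L2**2)/(2*L1*L2); q3=np.arccos(c); q2=np.arctan2(r,z)-np.arctan2(L2*np.sin(q3),L1+L2*c)
    print(f,round(q2,2),round(q3,2),'q5',round(np.pi-q2-q3,2))
E
```

```text
[ -23.57611117   65.98148062 -105.26495609  582.48941877  411.41297907] 7.4858535784502465
0 0.47 2.02 q5 0.64
30 0.48 2.02 q5 0.65
60 0.46 2.05 q5 0.63
90 0.44 2.1 q5 0.6
120 0.4 2.17 q5 0.57
150 0.37 2.23 q5 0.54
180 0.35 2.27 q5 0.52
210 0.35 2.27 q5 0.52
240 0.37 2.23 q5 0.54
270 0.4 2.18 q5 0.57
300 0.43 2.11 q5 0.6
330 0.46 2.05 q5 0.63
```

Emit:
jog_arm:
  targets:
    - {"turn": [0,0,0],"slide": [-22,-53,0],"claw": 75}
    - {"turn": [0,0,0],"slide": [-22,-53,0],"claw": 75}
    - {"turn": [0,0,0],"slide": [-22,-53,0],"claw": 75}
    - {"turn": [0,0,0],"slide": [-23,-53,0],"claw": 75}
    - {"turn": [0,0,0],"slide": [-23,-53,0],"claw": 75}

```text
t: 10.12
eef_pos: [423.4, 180.3, 174.0]
tcp_rot: [3.141, -0.001, 0.158]
ft_force: [0.6, -0.2, 0.5]
opening: 0.749
grip_force: 0.0
```

Emit:
jog_arm:
  targets:
    - {"turn": [0,0,0],"slide": [0,0,-40],"claw": 75}
    - {"turn": [0,0,0],"slide": [0,0,-35],"claw": 75}
    - {"turn": [0,0,0],"slide": [0,0,-14],"claw": 75}
    - {"turn": [0,0,0],"slide": [0,0,0],"claw": 40}
    - {"turn": [0,0,0],"slide": [0,0,0],"claw": 15}

```text
t: 10.75
eef_pos: [425.2, 183.1, 85.6]
tcp_rot: [-3.142, -0.001, 0.16]
ft_force: [-0.1, -0.6, 0.3]
opening: 0.594
grip_force: 0.0
```

Emit:
jog_arm:
  targets:
    - {"turn": [0,0,0],"slide": [0,0,0],"claw": 15}
    - {"turn": [0,0,0],"slide": [0,0,0],"claw": 15}
    - {"turn": [0,0,0],"slide": [0,0,0],"claw": 15}
    - {"turn": [0,0,0],"slide": [0,0,0],"claw": 15}
    - {"turn": [0,0,0],"slide": [0,0,0],"claw": 15}

```text
t: 11.38
eef_pos: [424.7, 182.3, 84.8]
tcp_rot: [3.14, 0.0, 0.161]
ft_force: [1.3, -9.7, 3.8]
opening: 0.253
grip_force: 29.9
```

Emit:
jog_arm:
  targets:
    - {"turn": [0,0,0],"slide": [0,0,0],"claw": 15}
    - {"turn": [0,0,0],"slide": [0,0,0],"claw": 15}
    - {"turn": [0,0,0],"slide": [0,0,0],"claw": 15}

```text
t: 11.75
eef_pos: [424.7, 182.3, 84.8]
tcp_rot: [3.14, 0.0, 0.161]
ft_force: [0.6, -9.6, 2.5]
opening: 0.25
grip_force: 29.9
```

Gripped: the opening matches the 24 mm knob. The first quarter-turn will also check the circle centre.

Emit:
jog_arm:
  targets:
    - {"turn": [0,0,0],"slide": [14.3,-3.5,0],"claw": 15}
    - {"turn": [0,0,0],"slide": [19.8,-11.4,0],"claw": 15}
    - {"turn": [0,0,0],"slide": [13.4,-18.5,0],"claw": 15}
    - {"turn": [0,0,0],"slide": [4.8,-22.4,0],"claw": 15}

```text
t: 12.25
eef_pos: [479.1, 127.5, 85.1]
tcp_rot: [-3.141, -0.004, 0.16]
ft_force: [-1.9, 4.0, 1.1]
opening: 0.251
grip_force: 29.9
```

```bash
python3 - <<'E'
from h import *
s=state(); print(s['eef_pos'],s['ft_force'],s['moment'],s['opening'])
E
```

```text
[479.1135132  127.45241627  85.06813971] [-1.85875361  3.95063987  1.14685672] [ 0.74038587  0.29463296 -0.01283013] 0.25115606492133247
```

Emit:
jog_arm:
  targets:
    - {"turn": [0,0,0],"slide": [-4.8,-22.4,0],"claw": 15}
    - {"turn": [0,0,0],"slide": [-13.4,-18.5,0],"claw": 15}
    - {"turn": [0,0,0],"slide": [-19.8,-11.4,0],"claw": 15}
    - {"turn": [0,0,0],"slide": [-22.7,-2.4,0],"claw": 15}

```text
t: 12.75
eef_pos: [417.3, 71.9, 85.1]
tcp_rot: [3.141, -0.003, 0.159]
ft_force: [5.4, 20.4, -2.8]
opening: 0.253
grip_force: 30.0
```

Emit:
jog_arm:
  targets:
    - {"turn": [0,0,0],"slide": [-21.8,7.1,0],"claw": 15}
    - {"turn": [0,0,0],"slide": [-17.0,15.3,0],"claw": 15}
    - {"turn": [0,0,0],"slide": [-9.3,20.9,0],"claw": 15}

```text
t: 13.12
eef_pos: [369.6, 116.3, 85.1]
tcp_rot: [3.141, -0.005, 0.159]
ft_force: [16.0, 0.0, -6.2]
opening: 0.251
grip_force: 29.9
```

Emit:
jog_arm:
  targets:
    - {"turn": [0,0,0],"slide": [1.0,22.8,0],"claw": 15}
    - {"turn": [0,0,0],"slide": [9.3,20.9,0],"claw": 15}
    - {"turn": [0,0,0],"slide": [17.0,15.3,0],"claw": 15}
    - {"turn": [0,0,0],"slide": [21.8,7.1,0],"claw": 15}

```text
t: 13.62
eef_pos: [417.2, 182.2, 84.9]
tcp_rot: [3.141, 0.001, 0.162]
ft_force: [-0.0, -22.3, 3.6]
opening: 0.25
grip_force: 30.2
```

Emit:
jog_arm:
  targets:
    - {"turn": [0,0,0],"slide": [22.7,-2.4,0],"claw": 15}
    - {"turn": [0,0,0],"slide": [19.8,-11.4,0],"claw": 15}
    - {"turn": [0,0,0],"slide": [13.4,-18.5,0],"claw": 15}
    - {"turn": [0,0,0],"slide": [4.8,-22.4,0],"claw": 15}

```text
t: 14.12
eef_pos: [479.1, 127.2, 85.0]
tcp_rot: [-3.141, -0.002, 0.16]
ft_force: [-5.1, 3.5, 4.9]
opening: 0.25
grip_force: 30.2
```

```bash
python3 - <<'E'
from h import *
for n in ('scene','top'):
  c=snap(n,n+'5.png')
  for r in look_for('spice_jar',n)[:2]: print(n,r['xy'],r['conf'])
s=state(); print(s['eef_pos'],s['ft_force'])
a=cv2.imread('pics/scene5.png')[180:300,240:400]; b=cv2.imread('pics/top5.png')[180:320,270:390]
cv2.imwrite('pics/c5.png',np.hstack([cv2.resize(a,(480,360)),cv2.resize(b,(309,360))]))
E
```

```text
scene [319.8, 236.9] 0.44
top [340.6, 224.6] 0.48
[478.85646414 126.64181179  85.08247774] [ 3.40857737 -2.70455932  3.76909994]
```

View pics/c5.png

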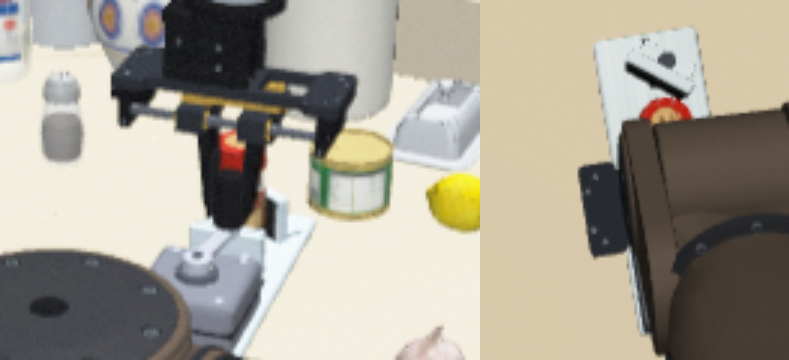

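The right-hand view shows the jar still upright, cap at (665,112), with the jaw now up to it and the stop unchanged. The crank has gone about 1.27 turns, so I'll continue and watch the force.

Emit:
jog_arm:
  targets:
    - {"turn": [0,0,0],"slide": [-4.8,-22.2,0],"claw": 15}
    - {"turn": [0,0,0],"slide": [-13.4,-18.2,0],"claw": 15}
    - {"turn": [0,0,0],"slide": [-19.8,-11.0,0],"claw": 15}
    - {"turn": [0,0,0],"slide": [-22.6,-2.1,0],"claw": 15}

```text
t: 14.82
eef_pos: [418.7, 72.3, 85.1]
tcp_rot: [3.139, -0.004, 0.161]
ft_force: [3.8, -1.3, 0.2]
opening: 0.256
grip_force: 30.1
```

Emit:
jog_arm:
  targets:
    - {"turn": [0,0,0],"slide": [-21.4,7.1,0],"claw": 15}
    - {"turn": [0,0,0],"slide": [-16.6,15.1,0],"claw": 15}
    - {"turn": [0,0,0],"slide": [-9.0,20.6,0],"claw": 15}

```text
t: 15.2
eef_pos: [369.7, 116.7, 85.0]
tcp_rot: [3.141, -0.0, 0.16]
ft_force: [7.8, -2.5, 1.0]
opening: 0.252
grip_force: 30.1
```

```bash
python3 - <<'E'
from h import *
c=snap('top','t6.png'); s=state(); print(s['eef_pos'],s['ft_force'])
g=c['frame'].astype(int)
red=((g[...,2]>120)&(g[...,1]<60)).astype('uint8')
n,l,st,ce=cv2.connectedComponentsWithStats(red)
for i in range(1,n):
    if st[i,4]>15: print(st[i],[ray(c,u,120)[:2] for u in (st[i,:2]+(st[i,2:4]-1)/2,[st[i,0]+10,st[i,1]+10])])
E
```

```text
[369.70423143 118.26277833  85.03600142] [-1.72262626  2.05663948  3.90182372]
[332 212  20  21 175] [array([551.47614179, 151.46124248]), array([551.48631023, 150.42506735])]
```

Emit:
jog_arm:
  targets:
    - {"turn": [0,0,0],"slide": [0.3,22.4,0],"claw": 15}
    - {"turn": [0,0,0],"slide": [9.3,20.6,0],"claw": 15}

```text
t: 15.5
eef_pos: [379.3, 159.8, 84.9]
tcp_rot: [3.141, 0.001, 0.161]
ft_force: [8.2, -11.3, 3.7]
opening: 0.253
grip_force: 30.1
```

Emit:
jog_arm:
  targets:
    - {"turn": [0,0,0],"slide": [7.6,8.5,0],"claw": 15}
    - {"turn": [0,0,0],"slide": [9.3,6.5,0],"claw": 15}

```text
t: 15.75
eef_pos: [396.4, 174.7, 84.8]
tcp_rot: [3.141, 0.002, 0.161]
ft_force: [-3.3, -3.2, 9.3]
opening: 0.251
grip_force: 30.2
```

```bash
cat >> h.py <<'E'
def look(f,ang):
    c=snap('top',f); F=[]
    for k in range(3): F.append(state()['ft_force']); read_camera('top')
    s=state(); p=s['eef_pos'][:2]-[423.8,127.05]; ph=np.arctan2(p[1],p[0]); tg=-np.array([np.sin(ph),-np.cos(ph)])
    F=np.array(F); print('phi',np.degrees(ph),'r',np.hypot(*p),'Ft resist',F[:,:2]@tg,'Fr',F[:,:2]@[np.cos(ph),np.sin(ph)])
    g=c['frame'].astype(int); red=((g[...,2]>120)&(g[...,1]<60)).astype('uint8')
    n,l,st,ce=cv2.connectedComponentsWithStats(red)
    for i in range(1,n):
        if st[i,4]>40: print(st[i],ray(c,st[i,:2]+(st[i,2:4]-1)/2,120)[:2])
E
python3 - <<'E'
from h import *
look('t7.png',0)
E
```

```text
phi 118.89077745109911 r 54.804527510446455 Ft resist [ 0.24396149 -2.09492418 -1.38360068] Fr [5.63766885 5.06028115 6.27136397]
[331 211  21  20 174] [554.58911311 152.50999573]
```

Emit:
jog_arm:
  targets:
    - {"turn": [0,0,0],"slide": [10.6,4.0,0],"claw": 15}

```text
t: 16.08
eef_pos: [406.0, 178.8, 84.8]
tcp_rot: [-3.141, 0.003, 0.16]
ft_force: [-8.3, 8.5, 11.8]
opening: 0.252
grip_force: 30.2
```

Emit:
jog_arm:
  targets:
    - {"turn": [0,0,0],"slide": [11.2,2.0,0],"claw": 15}

```text
t: 16.2
eef_pos: [417.8, 181.4, 84.9]
tcp_rot: [-3.14, 0.002, 0.16]
ft_force: [-7.8, 10.9, 10.1]
opening: 0.255
grip_force: 30.2
```

```bash
python3 - <<'E'
from h import *
look('t8.png',0)
f=cv2.imread('pics/t8.png')[180:260,300:390]; g=cv2.imread('pics/scene5.png')
cv2.imwrite('pics/c8.png',cv2.resize(f,None,fx=5,fy=5,interpolation=cv2.INTER_CUBIC))
E
```

```text
phi 94.75789914518924 r 54.66773280463161 Ft resist [3.17251656 1.34901122 1.59055525] Fr [11.79769578 12.95317195 12.28710059]
[331 211  21  20 170] [554.58911311 152.50999573]
```

View pics/c8.png

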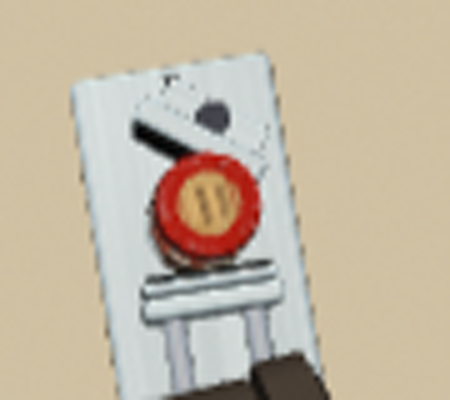

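The jar now rests against the (still swivelled) stop, with its cap centre at (207,205) in the crop and the jaw on its other side. The tangential force while moving has risen from about 4 to 7 N. I'll get the jar's motion at sub-pixel level from the saved pictures.

```bash
python3 - <<'E'
from h import *
g=[cv2.imread(f'pics/{n}.png').astype(np.float32) for n in ('t4','t6','t7','t8')]
def cen(f):
    s=f[195:250,315:375]; w=np.clip(s[...,2]-s[...,1]-60,0,120)
    ys,xs=np.mgrid[195:250,315:375]; return [(w*xs).sum()/w.sum(),(w*ys).sum()/w.sum()]
c=read_camera('top')
for f in g: u=cen(f); print(u,ray(c,u,120)[:2])
# jaw/arm-rod edge shift between t6,t7,t8
for a,b in ((1,2),(2,3)):
    A,B=[cv2.cvtColor(g[i],cv2.COLOR_BGR2GRAY)[229:246,326:360] for i in (a,b)]
    print(cv2.phaseCorrelate(A,B))
s=state(); print(s['t'],s['ft_force'],s['opening'])
E
```

```text
[np.float64(342.1638458569932), np.float64(228.99366006946357)] [536.94605203 150.02930614]
[np.float64(341.4866772787044), np.float64(222.39712090802132)] [550.64924908 151.4855737 ]
[np.float64(341.3415137141679), np.float64(220.57805733140853)] [554.43353276 151.80147814]
[np.float64(341.28149552966676), np.float64(220.50426713627743)] [554.58597848 151.92649391]
((-0.13273750422945696, -1.5435851827897231), 0.9888942554409121)
((-0.04193001438239108, -0.053103173788038305), 0.8941252783492759)
16.45 [-1.4798485  11.72177826  5.97855737] 0.25271875210943484
```

The camera and the wound angle agree: the jaw face is compressed about 2.3 mm (~45 N), which matches the 3 N force rise. I'll stop here and let go.

Emit:
jog_arm:
  targets:
    - {"turn": [0,0,0],"slide": [0,0,0],"claw": 40}
    - {"turn": [0,0,0],"slide": [0,0,0],"claw": 55}
    - {"turn": [0,0,0],"slide": [0,0,0],"claw": 60}
    - {"turn": [0,0,0],"slide": [0,0,0],"claw": 60}
    - {"turn": [0,0,0],"slide": [0,0,0],"claw": 60}

```text
t: 17.08
eef_pos: [418.7, 180.5, 84.6]
tcp_rot: [3.141, 0.0, 0.16]
ft_force: [0.0, 0.3, 1.1]
opening: 0.597
grip_force: 0.0
```

Emit:
jog_arm:
  targets:
    - {"turn": [0,0,0],"slide": [0,0,20],"claw": 60}
    - {"turn": [0,0,0],"slide": [0,0,40],"claw": 60}
    - {"turn": [0,0,0],"slide": [0,0,40],"claw": 60}
    - {"turn": [0,0,0],"slide": [15,55,0],"claw": 60}
    - {"turn": [0,0,0],"slide": [15,55,0],"claw": 60}

```text
t: 17.7
eef_pos: [449.3, 291.8, 185.6]
tcp_rot: [-3.141, -0.002, 0.159]
ft_force: [1.1, -0.4, -0.3]
opening: 0.6
grip_force: 0.0
```

Emit:
jog_arm:
  targets:
    - {"turn": [0,0,0],"slide": [15,55,0],"claw": 60}
    - {"turn": [0,0,0],"slide": [15,55,0],"claw": 60}
    - {"turn": [0,0,0],"slide": [15,50,0],"claw": 60}
    - {"turn": [0,0,0],"slide": [0,0,0],"claw": 60}

```text
t: 18.2
eef_pos: [493.6, 453.2, 183.5]
tcp_rot: [3.142, 0.0, 0.163]
ft_force: [-0.9, -0.6, -1.5]
opening: 0.602
grip_force: 0.0
```

```bash
python3 - <<'E'
from h import *
c=snap('top','t9.png'); snap('scene','s9.png'); s=state(); print(s['t'],s['eef_pos'],s['ft_force'])
f=c['frame'].astype(np.float32)[195:250,315:375]; w=np.clip(f[...,2]-f[...,1]-60,0,120); ys,xs=np.mgrid[195:250,315:375]
print(ray(c,[(w*xs).sum()/w.sum(),(w*ys).sum()/w.sum()],120)[:2])
a=cv2.imread('pics/s9.png')[180:300,240:400]; b=cv2.imread('pics/t9.png')[180:320,270:390]
cv2.imwrite('pics/c9.png',np.hstack([cv2.resize(a,(480,360)),cv2.resize(b,(309,360))]))
E
```

```text
18.3 [493.2238689  450.40505302 183.92330364] [ 0.22628298 -0.04231061 -0.25700212]
[554.50920369 152.00775046]
```

View pics/c9.png

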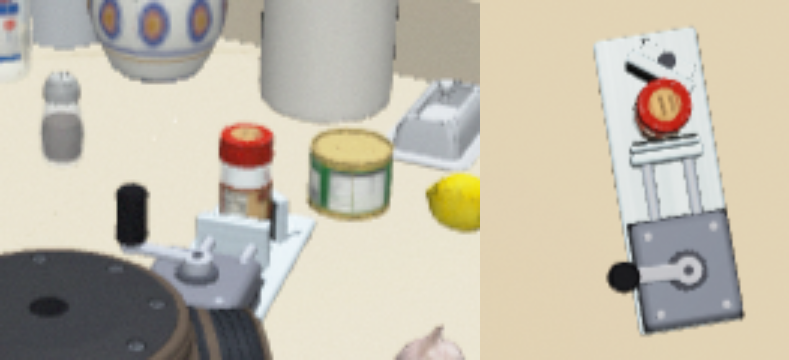

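The jar stands upright between jaw and stop, with its cap at (663,107) in the right-hand view. The crank stayed where I left it, and the bystanders visible in these views haven't moved.

```bash
python3 -c "
from cell import *
print(job_done())"
```

```text
the job is handed in; nothing more can be done
None
```

The jar stands upright on the bed, clamped between jaw and stop at an estimated 45 N. The knob is released and the arm is clear; the job was handed in at about 18 s. The back stop was swivelled about 38° from square from the start, and I left it that way.

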